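Brace the jam jar and twist off its lid

TASK

Stand the square jam jar, with its yellow lid still on, fully home in the square pocket of the wooden brace block, then unscrew the tight lid anticlockwise until it comes free, with the jar staying in the brace. Finish while still holding the lid level in the gripper, clear of the jar and centred just above its mouth, with the lid's lower edge about two centimetres above the rim: do not put it down or let go. Leave the tin, the spice jar and the tea box standing where they are.

Things in the scene. Friction and masses are not known exactly. Their poses are not given: they have to be found in the camera images.
- jar: jam jar, loose, about 0.3 kg: dark red square body 58 x 58 mm, 60 mm high, edges rounded 3 mm, pale labels on the two sides that face x; above it a pale round neck up to the rim, 84 mm above the underside. Origin: centre of the underside; z up the jar, x and y square to its sides. It fits the pocket at any quarter turn.
- jar_mouth (a point): centre of the jar's rim, 84 mm above the jar's underside on its axis
- lid: round yellow twist-off lid, loose, 45 g, 60 mm across, 23 mm high, screwed on the jar at the start. Origin: centre of its lower edge, z up; screwed on, this is 69 mm above the jar's underside (15 mm below the rim). Three lugs inside hook under ledges on the neck and a sprung rubber seal pushing 18 N makes it stiff: some 0.2 to 0.3 N m to turn. Unless braced, the jar turns with it.
- lid_top (a point): centre of the lid's top, 23 mm above its lower edge. The lid can be gripped at any yaw, with 20 to 60 N; the whole jar can be carried by it. Anticlockwise from above, it comes free 0.7 to 1.05 rad from its start and lifts straight off; past 1.4 rad it meets a stop, so turn about 1.2 rad. It hardly rises while turning.
- brace: beech block fixed to the worktop, 110 x 110 mm, 32 mm high, with a square pocket 61 x 61 mm in the middle of its top, 22 mm deep (its floor is 10 mm above the worktop), sides parallel to the block's, mouth chamfered by 4 mm. Origin: centre of the block's underside; z up, x and y square to its sides. A jar fully home has its underside 10 mm above the worktop.
- brace_hole0 (a point): centre of the pocket's mouth, on the block's top face, 32 mm above the worktop
- tin: red tin with a yellow band, 68 mm across, 80 mm high; bystander. Origin: centre of the underside
- spice_jar: amber spice jar with a black cap, 48 mm across, 95 mm high; bystander. Origin: centre of the underside
- tea_box: green tea box with a pale panel, 45 x 75 mm, 100 mm high; bystander. Origin: centre of the underside
Mind the look-alikes: they are no part of the job. There is more than one size of the lid; the job needs the largest.

How it is judged:
On the way, in this order (a step that is already met when the one before it is completed fails the run):
1. the jar stands fully home in the brace's pocket (underside within 3 mm of the pocket floor, upright), its lid still screwed on (z of jar in the frame of brace below 0.013 m and horizontal distance between jar and brace below 0.005 m and angle between jar's own z axis and vertical below 0.06 rad and z of lid in the frame of jar below 0.073 m and angle between the x axis of lid and the x axis of jar, either way round below 0.5 rad), for 0.2 s.
2. the lid is turned at least 0.6 rad from tight while still sitting on the braced jar (angle between the x axis of lid and the x axis of jar, either way round above 0.6 rad and z of lid in the frame of jar below 0.076 m and z of jar in the frame of brace below 0.016 m and horizontal distance between jar and brace below 0.006 m).
At the end, for the whole second after the job is handed in: Jar home in the brace (within 4 mm of the pocket floor, 5 mm of its centre, 0.08 rad of upright); lid held in the fingers, still, not touching the jar, its lower edge 5 to 45 mm above the rim, within 15 mm of the jar's axis, level within 0.2 rad (z of jar in the frame of brace below 0.014 m and horizontal distance between jar and brace below 0.005 m and angle between jar's own z axis and vertical below 0.08 rad and z of lid in the frame of jar_mouth between 0.005 and 0.045 m and horizontal distance between lid and jar_mouth below 0.015 m and angle between lid's own z axis and vertical below 0.2 rad and contact force between the fingers and lid above 1 N and contact force between lid and jar below 0.05 N and linear speed of lid below 0.03 m/s); the arm keeps its last pose, push and grip.
It fails at once if a bystander is shifted by more than 20 mm or tipped over (distance of any of tin, spice_jar, tea_box from where it was at the start of the episode above 0.02 m or angle between any of tin, spice_jar, tea_box's own z axis and vertical above 0.3 rad).
It fails at once if the jar is tipped over (angle between jar's own z axis and vertical above 0.6 rad).
It also fails if it takes over 48 s, if anything falls off the work surface, if the arm or the gripper's body presses on something with over 40 N, if the wrist force passes 120 N, or if a joint passes its speed limit or range.

ROBOT

A 6-joint arm with a two-finger parallel gripper is mounted at the origin on the work surface. World frame = base frame: x ahead of the robot, y to its left, z up, the work surface at z = 0. Lengths are in m, angles in rad, forces in N, time in s.
With the tool pointing down it reaches from about 0.225 to 0.875 m from the base axis. Payload 3.4 kg.
Tool frame: the origin (TCP) lies between the finger pads; the fingertips stand 22 mm ahead of it and the grasp point (between the pads) lies 3 mm ahead of it (manip.finger_overhang is the distance from the TCP to the fingertips, in m); z points along the fingers, y is the line along which they close (so a half turn about z gives the same grasp; the last joint's range is limited). The gripper opens to 85 mm and grips with 20 to 120 N. Pads are 22 mm wide; open, the fingers measure 114 mm over their backs; the gripper's body (76 mm by 85 mm) begins 54 mm behind the grasp point. The pads swing forward as they close: fully open they stand 13 mm farther back than shut.
Start: joints at [-1.434, 0.276, 1.505, -0, 1.361, -0.121], TCP at [0.147, -0.556, 0.253] pointing down, gripper open.
Joint ranges: [-2.89, 2.89], [-0.75, 2.08], [0.22, 2.7], [-1.18, 4.32], [0.11, 2.71], [-2.7, 2.7]. Speed limits (rad/s): [2.57, 2.57, 3.14, 3.14, 3.14, 3.14].

INTERFACE

Orientations are given as a unit quaternion [w, x, y, z].
In Python, from rig import get_state, eyes, order, manip gives the robot as it stands.
- The arm moves only by the tool drive_tool, never from a script. Its argument "rows" is a list of rows, each a list of 4 numbers: the shift along the tool's x, y, z in units of 25 mm (1.0 is 25 mm), then the turn about the tool's z in units of 6 degrees (1.0 is 6 degrees). A call has exactly 8 rows; each row is the pose to reach, as a shift and turn from the pose commanded when the call began, along the tool's axes at that moment; what a row does not reach only later rows make up. A row lasts 1/12 s, in which the tool goes at most 41.7 mm and 7.16 degrees, less where a joint would pass 70% of its speed; a pose out of reach is approached as far as the arm can. A call with a gripper value outside its range is refused whole. "grip" is the finger opening in mm, from 0 to 85.4, set as the call begins (left out, the last holds). The fingers move at their own pace and stop on an object; "newtons" is the grip in N (left out, the last holds). Time passes only in rows, so rows that repeat a pose let the fingers close, or fill a call up. It gives the time, the measured TCP pose, the force, the opening and the grip force at its end, in the units of the state.
- get_state(): the state, without advancing time (a new reading comes with each control period).
- eyes.get_image(name): name is "scene" or "side" or "wrist"; returns (picture, depth): 400x640x3 uint8, red, green, blue; 400x640 float32, m along the optical axis (not along the pixel's ray), 0 where there is no reading.
- eyes.camera_info(name): a dict with "fx", "fy", "cx", "cy" (pixels), "R" (3x3) and "t" (3): a world point X has camera coordinates R X + t. Camera axes: x right, y down, z forward; pixel columns grow to the right and rows downward; lengths in m; the calibration is good to about 2 mm. A picture is of the moment at which its call begins: read the wrist's pose just before it. camera_info takes no time and is no camera call; for the wrist camera it gives the pose at the moment of the call.
- order.sign_off(): hands the job in; it is judged then, once.
The state is a dict: "clock": time; "qpos": joint angles; "qd": joint speeds; "effort": joint torques, N m; "position": TCP position; "ee_rot": TCP orientation; "contact_force": force on the tool from outside, world axes, zero at the start; "moment": the same for the moment, N m; "width": finger opening in m; "gripper_force": force on a finger pad.
Only numpy, scipy, OpenCV 4.12 (cv2) and the standard library are available. Lean on these libraries where they do the work, as an engineer would, in place of code of your own. Each camera call takes 0.05 s, during which the arm holds its last target. There are 200 camera calls.

## Working session

There is one attempt and no reset: what is moved stays moved. The work goes in short steps, Python scripts to look and compute and a tool call to move; the robot and the scene stay as the last step left them, time stands still between calls to the robot, and variables do not carry over. Pictures are saved under pics/ and viewed, at most 10 in all, crops included, and the job is handed in when it is done.

Besides the shell and the picture viewer there is one more tool, called after "Call:" by a JSON object that holds its "name" and its "arguments". drive_tool: Moves the arm, as the interface text tells. Its arguments: {"type":"object","properties":{"rows":{"type":"array","items":{"type":"array","items":{"type":"number"}}},"grip":{"type":"number"},"newtons":{"type":"number"}},"required":["rows"]}

```bash
ls; mkdir -p pics; cat > h.py <<'E'
import numpy as np, cv2
from rig import get_state, eyes, order, manip
def snap(n,f):
    i=eyes.camera_info(n); p,d=eyes.get_image(n)
    cv2.imwrite('pics/'+f+'.png',p[:,:,::-1]); np.savez('pics/'+f+'.npz',p=p,d=d,R=i['R'],t=i['t'],K=[i[k] for k in('fx','fy','cx','cy')])
def world(f):
    z=np.load('pics/'+f+'.npz'); fx,fy,cx,cy=z['K']; d=z['d']
    v,u=np.indices(d.shape); X=np.stack([(u-cx)/fx*d,(v-cy)/fy*d,d],-1)
    return z['p'],np.where(d[...,None]>0,(X-z['t'])@z['R'],np.nan)
E
python3 - <<'E'
from h import *
for n in('scene','side','wrist'): snap(n,n+'0')
a=[cv2.imread(f'pics/{n}0.png') for n in('scene','side')]
cv2.imwrite('pics/both.png',cv2.resize(np.vstack(a),(480,600))); print(get_state())
E
```

```text
pics
{'clock': 0.15, 'qpos': array([-1.43397074e+00,  2.76427647e-01,  1.50588537e+00, -3.77383145e-05,
        1.36069983e+00, -1.20995195e-01]), 'qd': array([-0.00011205, -0.00139788, -0.00502571,  0.00070206, -0.00047847,
       -0.00126398]), 'effort': array([ 1.26943312e-03, -4.17142832e+01, -2.46032882e+01, -1.17635045e-04,
        7.64742144e-03, -3.15126719e-06]), 'position': array([ 0.14654176, -0.55561097,  0.25263385]), 'ee_rot': array([-7.09928552e-04,  9.91701798e-01,  1.28557536e-01, -2.40713610e-05]), 'contact_force': array([-0.38517913, -0.18886881,  0.10419677]), 'moment': array([-1.87005753e-05,  2.11020357e-02, -3.01422380e-02]), 'gripper_force': 0.0, 'width': 0.08505406866300236}
```

View pics/scene0.png

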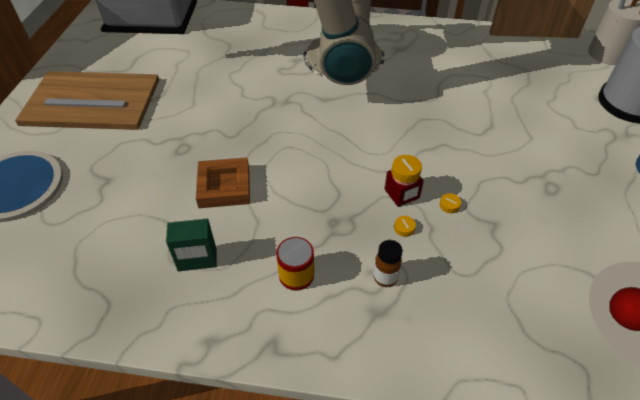

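View pics/side0.png

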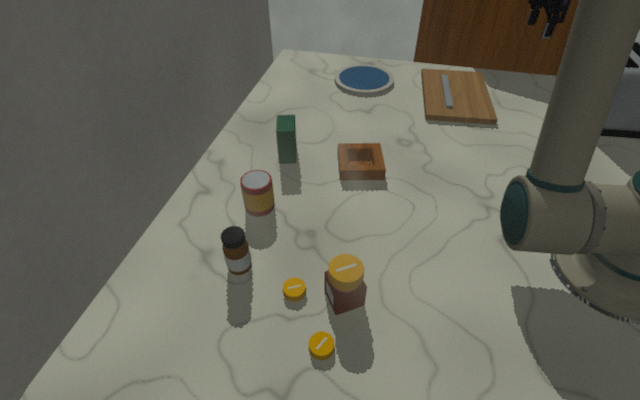

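In the scene view the jar with its large lid is at (406,167). The look-alike small lids lie on the table at (450,203) and (404,226), and the tin's yellow band is at (296,265). The brace is at (222,182). In the side view the jar lid is at (346,268) and the brace at (360,160). I choose the lid on the jar, and will now measure both.

```bash
cat > meas.py <<'E'
from h import *
def lid(f,lo=(20,120,120),hi=(35,255,255),zr=(.084,.11)):
    p,X=world(f); h=cv2.cvtColor(p,cv2.COLOR_RGB2HSV); m=(cv2.inRange(h,(15,120,90),(35,255,255))>0)&(X[...,2]>zr[0])&(X[...,2]<zr[1])
    return m,X
def rect(P):
    r=cv2.minAreaRect((P[:,:2]*1000).astype(np.float32)); return np.round(r[0],1),np.round(r[1],1),round(r[2],1)
E
python3 - <<'E'
from meas import *
for f in('scene0','side0'):
    m,X=lid(f,zr=(.07,.12)); z=X[m][:,2]; print(f,m.sum(),np.percentile(z,[5,50,95]))
    zt=np.percentile(z,70); t=X[m&(X[...,2]>zt-.006)]; (c,r)=cv2.minEnclosingCircle((t[:,:2]*1000).astype(np.float32)); print('lid circ',c,r,np.median(t[:,2]))
    # brace top, by patch near box
    p,_=world(f); h=cv2.cvtColor(p,cv2.COLOR_RGB2HSV)
    b=np.zeros(m.shape,bool)
    (b.__setitem__((slice(150,212),slice(185,262)),True) if f[1]=='c' else b.__setitem__((slice(135,190),slice(325,395)),True))
    q=b&(X[...,2]>.026)&(X[...,2]<.040); P=X[q]; print('brace',q.sum(),np.median(P[:,2]),rect(P))
    # all clusters >15mm tall on the table
    t=((X[...,2]>.012)&(X[...,2]<.13)&(np.hypot(X[...,0],X[...,1])>.25)).astype(np.uint8)
    n,l,s,c=cv2.connectedComponentsWithStats(t)
    for i in range(1,n):
        if s[i,4]>100: P=X[l==i]; print(c[i].round(),P.min(0).round(3),P.max(0).round(3))
    # jar body
    w=np.median(X[m][:,:2],0); red=((h[...,0]<10)|(h[...,0]>170))&(np.hypot(*(X[...,:2]-w).transpose(2,0,1))<.05)&(X[...,2]>.01)&(X[...,2]<.055)
    print('jar',red.sum(),rect(X[red]))
E
```

```text
scene0 639 [0.07575009 0.09374157 0.09680704]
lid circ (166.88525390625, 403.05328369140625) 425.6164855957031 0.09427709945745656
brace 1498 0.033350065734396805 (array([ 533., -202.]), array([115.6, 110.2]), 14.9)
[145.  14.] [-0.217 -0.737  0.012] [-0.012 -0.487  0.109]
[541.  16.] [-0.202  0.419  0.012] [-0.163  0.682  0.122]
[617.  67.] [-0.145  0.679  0.012] [0.182 0.772 0.13 ]
[89. 99.] [ 0.184 -0.779  0.012] [ 0.415 -0.459  0.031]
[ 26. 181.] [ 0.497 -0.73   0.012] [ 0.695 -0.558  0.02 ]
[404. 178.] [0.465 0.147 0.012] [0.536 0.226 0.099]
[222. 181.] [ 0.465 -0.268  0.012] [ 0.6   -0.135  0.039]
[450. 201.] [0.492 0.268 0.012] [0.537 0.31  0.022]
[405. 224.] [0.567 0.175 0.012] [0.613 0.215 0.022]
[191. 243.] [ 0.694 -0.244  0.012] [ 0.759 -0.161  0.105]
[295. 262.] [ 0.698 -0.038  0.012] [0.767 0.03  0.086]
[388. 262.] [0.69  0.14  0.012] [0.738 0.189 0.1  ]
[618. 307.] [0.649 0.51  0.056] [0.854 0.619 0.113]
jar 423 (array([515.4, 184. ]), array([78.8, 43.1]), 82.0)
side0 897 [0.07852996 0.09436155 0.096162  ]
lid circ (498.3294677734375, 188.17892456054688) 29.938926696777
[... 189 characters left out ...]
 0.012] [ 0.453 -1.36   0.083]
[571.  10.] [-0.184 -1.389  0.012] [-0.144 -1.36   0.096]
[363.  78.] [ 0.504 -0.76   0.012] [ 0.702 -0.556  0.019]
[456.  95.] [ 0.188 -0.782  0.012] [ 0.417 -0.458  0.03 ]
[623. 115.] [-0.19  -0.52   0.012] [-0.073 -0.489  0.13 ]
[286. 137.] [ 0.697 -0.247  0.012] [ 0.757 -0.159  0.105]
[360. 160.] [ 0.469 -0.265  0.012] [ 0.603 -0.134  0.038]
[257. 191.] [ 0.7   -0.038  0.012] [0.768 0.032 0.086]
[235. 249.] [0.689 0.144 0.012] [0.735 0.19  0.1  ]
[345. 282.] [0.46  0.157 0.012] [0.537 0.226 0.098]
[293. 287.] [0.571 0.175 0.012] [0.612 0.218 0.021]
[321. 344.] [0.495 0.269 0.012] [0.537 0.312 0.021]
jar 178 (array([501. , 208.9]), array([35. , 71.8]), 81.6)
```

```bash
cat >> h.py <<'E'
from scipy.spatial.transform import Rotation as Ro
def tool():
    s=get_state(); q=s['ee_rot']; return np.array(s['position']),Ro.from_quat([q[1],q[2],q[3],q[0]]).as_matrix()
def go(target,yaw=None):  # units for rows to reach target (TCP), yaw deg of tool x
    p,R=tool(); u=R.T@(np.array(target)-p)/.025; cy=np.degrees(np.arctan2(R[1,0],R[0,0]))
    print('pos',p.round(4),'yaw',cy.round(2),'tilt',R[:,2].round(4),'units',u.round(3),'turn',None if yaw is None else round(-(yaw-cy)/6,3))
E
python3 - <<'E'
from h import *
p,R=tool(); i=eyes.camera_info('wrist'); Rc=np.array(i['R']); c=-Rc.T@i['t']
print('cam in tool',(R.T@(c-p)).round(4)); print((R.T@Rc.T).round(3)); print(i['fx'],i['cx'],i['cy'])
go((.499,.187,.25)); go((.534,-.2014,.25))
E
```

```text
cam in tool [ 6.900e-02 -1.000e-04 -1.205e-01]
[[-0.002 -0.961 -0.276]
 [ 1.    -0.002 -0.001]
 [ 0.    -0.276  0.961]]
308.703403366845 317.79829117578 199.56508639499157
pos [ 0.1465 -0.5556  0.2526] yaw 14.77 tilt [-2.0e-04  1.4e-03 -1.0e+00] units [ 21.206 -25.128   0.144] turn None
pos [ 0.1465 -0.5556  0.2526] yaw 14.77 tilt [-2.0e-04  1.4e-03 -1.0e+00] units [18.599 -9.748  0.122] turn None
```

Call:
{"name": "drive_tool", "arguments": {"rows": [[1, -0.5, 0, 0], [2.3, -1.2, 0, 0], [3.7, -1.9, 0, 0], [5.1, -2.6, 0, 0], [6.5, -3.4, 0, 0], [7.9, -4.1, 0, 0], [9.3, -4.8, 0, 0], [10.6, -5.5, 0, 0]], "grip": 85}}

```text
clock: 0.82
position: [0.369, -0.3538, 0.2532]
ee_rot: [-0.0, 0.992, 0.129, 0.0]
contact_force: [-0.5, -0.4, 0.2]
width: 0.085
gripper_force: 0.0
```

Call:
{"name": "drive_tool", "arguments": {"rows": [[1.4, -0.7, 0, 0], [2.8, -1.4, 0, 0], [4.2, -2.1, 0, 0], [5.6, -2.9, 0, 0], [6.8, -3.5, 0, 0], [7.6, -3.9, 0, 0], [8, -4.25, 0, 0], [8, -4.25, 0, 0]]}}

```text
clock: 1.48
position: [0.5351, -0.1996, 0.2528]
ee_rot: [-0.001, 0.991, 0.13, -0.0]
contact_force: [-0.1, 0.0, -0.6]
width: 0.0847
gripper_force: 0.0
```

```bash
python3 - <<'E'
from h import *
print(get_state()['clock']); go((.499,.187,.25)); snap('wrist','wb')
p,X=world('wb'); m=(X[...,2]>.024)&(X[...,2]<.042)&(np.hypot(X[...,0]-.534,X[...,1]+.2)<.09)
P=X[m]; print(m.sum(),np.median(P[:,2])); print(cv2.minAreaRect((P[:,:2]*1000).astype(np.float32)))
E
```

```text
1.4833
pos [ 0.5351 -0.1996  0.2528] yaw 14.95 tilt [-5.0e-04  1.2e-03 -1.0e+00] units [  2.596 -15.314   0.131] turn None
6658 0.031749681819777095
((533.27734375, -202.01666259765625), (109.49876403808594, 110.43043518066406), 14.836418151855469)
```

View pics/wb.png

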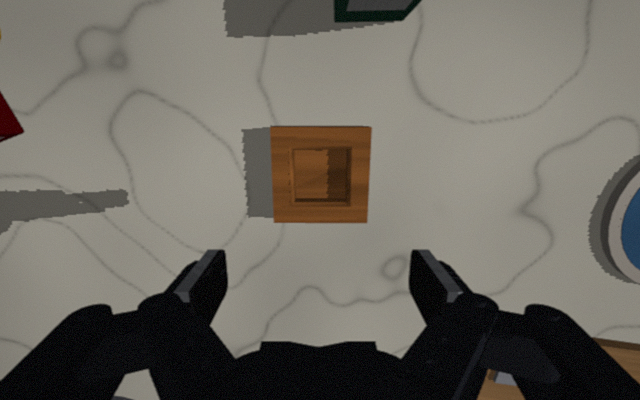

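The wrist view shows the brace block at (320,175) with its pocket at (321,177). Its measured centre is (0.533,-0.202), yaw 14.8°, top at 0.032, which fits the description. Next I go to the jar.

Call:
{"name": "drive_tool", "arguments": {"rows": [[0.2, -1.2, 0, 0], [0.45, -2.8, 0, 0], [0.7, -4.4, 0, 0], [1, -6, 0, 0], [1.25, -7.6, 0, 0], [1.5, -9.2, 0, 0], [1.8, -10.8, 0, 0], [2.1, -12.3, 0, 0]]}}

```text
clock: 2.2
position: [0.5052, 0.1088, 0.2535]
ee_rot: [0.001, 0.992, 0.127, -0.0]
contact_force: [1.2, 0.1, 0.3]
width: 0.0847
gripper_force: 0.0
```

Call:
{"name": "drive_tool", "arguments": {"rows": [[0.2, -1.2, 0, 0], [0.35, -2.1, 0, 0], [0.5, -2.7, 0, 0], [0.5, -3, 0, 0], [0.5, -3, 0, 0], [0.5, -3, 0, 0], [0.5, -3, 0, 0], [0.5, -3, 0, 0]]}}

```text
clock: 2.87
position: [0.4996, 0.1831, 0.2533]
ee_rot: [0.0, 0.992, 0.128, -0.0]
contact_force: [0.2, 0.6, 0.5]
width: 0.0852
gripper_force: 0.0
```

```bash
python3 - <<'E'
from meas import *
print(get_state()['clock']); go((.499,.187,.25)); snap('wrist','wj')
m,X=lid('wj',zr=(.08,.11)); p,_=world('wj')
t=X[m&(np.hypot(X[...,0]-.499,X[...,1]-.187)<.05)]; print(len(t),np.median(t[:,2]),cv2.minEnclosingCircle((t[:,:2]*1000).astype(np.float32)))
c=np.median(t[:,:2],0); h=cv2.cvtColor(p,cv2.COLOR_RGB2HSV)
P=X[(np.hypot(X[...,0]-c[0],X[...,1]-c[1])<.05)&(X[...,2]>.045)&(X[...,2]<.066)]
print(len(P),cv2.minAreaRect((P[:,:2]*1000).astype(np.float32)))
a=cv2.imread('pics/wj.png')[60:300,180:460]; cv2.imwrite('pics/wjc.png',cv2.resize(a,None,fx=2,fy=2))
E
```

```text
2.8667
pos [0.4996 0.1831 0.2533] yaw 14.66 tilt [-0.e+00 -8.e-04 -1.e+00] units [ 0.016 -0.155  0.131] turn None
2879 0.0927829201705423 ((497.1745910644531, 186.5037384033203), 30.058130264282227)
402 ((496.9678955078125, 186.87106323242188), (57.98480224609375, 57.872371673583984), 34.418617248535156)
```

View pics/wjc.png

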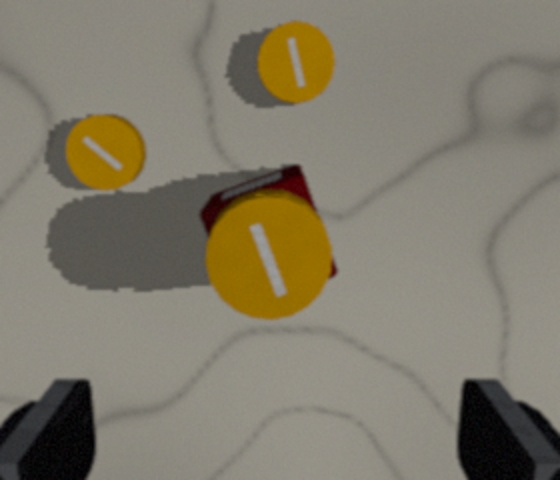

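The crop shows the large lid on the dark red jar at crop (270,255), with the two small lids at (296,62) and (105,152). From the wrist camera the lid is 60 mm across, its top is at 0.0928, its centre is (0.497,0.187), and the jar yaw is 34.4° mod 90. I descend to TCP z of about 0.087.

Call:
{"name": "drive_tool", "arguments": {"rows": [[-0.03, -0.1, 0.8, 0], [-0.06, -0.16, 2.1, 0], [-0.06, -0.16, 3.5, 0], [-0.06, -0.16, 4.9, 0], [-0.06, -0.16, 5.9, 0], [-0.06, -0.16, 6.5, 0], [-0.06, -0.16, 6.65, 0], [-0.06, -0.16, 6.65, 0]]}}

```text
clock: 3.58
position: [0.4965, 0.1874, 0.086]
ee_rot: [0.0, 0.992, 0.128, -0.001]
contact_force: [-0.6, -0.1, 0.1]
width: 0.0849
gripper_force: 0.0
```

```bash
python3 - <<'E'
from h import *
go((.4972,.1866,.087)); s=get_state(); print(s['clock'],s['contact_force'])
E
```

```text
pos [0.4965 0.1874 0.086 ] yaw 14.72 tilt [-2.5e-03 -9.0e-04 -1.0e+00] units [ 0.021  0.038 -0.04 ] turn None
3.5833 [-0.62303036 -0.06888851  0.05311843]
```

Call:
{"name": "drive_tool", "arguments": {"rows": [[0, 0, 0, 0], [0, 0, 0, 0], [0, 0, 0, 0], [0, 0, 0, 0], [0, 0, 0, 0], [0, 0, 0, 0], [0, 0, 0, 0], [0, 0, 0, 0]], "grip": 45, "newtons": 50}}

```text
clock: 4.25
position: [0.4984, 0.1877, 0.0888]
ee_rot: [0.001, 0.992, 0.129, 0.002]
contact_force: [0.8, -3.2, 5.9]
width: 0.0589
gripper_force: 53.3
```

Call:
{"name": "drive_tool", "arguments": {"rows": [[0, 0, -0.1, 0], [0, 0, -0.4, 0], [0, 0, -0.9, 0], [0, 0, -1.5, 0], [0, 0, -2.1, 0], [0, 0, -2.6, 0], [0, 0, -2.9, 0], [0, 0, -3, 0]]}}

```text
clock: 4.92
position: [0.4972, 0.1886, 0.1633]
ee_rot: [-0.0, 0.992, 0.129, 0.001]
contact_force: [0.0, 0.2, -3.8]
width: 0.0587
gripper_force: 54.6
```

```bash
python3 - <<'E'
from h import *
s=get_state(); print(s['clock'],s['contact_force'],s['width'],s['gripper_force']); go((.5335,-.2018,.16),14.84)
snap('side','sl'); snap('scene','cl'); a=cv2.imread('pics/sl.png')[180:340,250:450]; b=cv2.imread('pics/cl.png')[100:260,310:510]
cv2.imwrite('pics/slc.png',cv2.resize(np.hstack([a,b]),None,fx=2,fy=2))
E
```

```text
4.9167 [ 0.01555593  0.18081152 -3.80798506] 0.058704653297698785 54.586013835214544
pos [0.4972 0.1886 0.1633] yaw 14.78 tilt [ 1.8e-03  8.0e-04 -1.0e+00] units [-2.581 15.468  0.122] turn -0.01
```

View pics/slc.png

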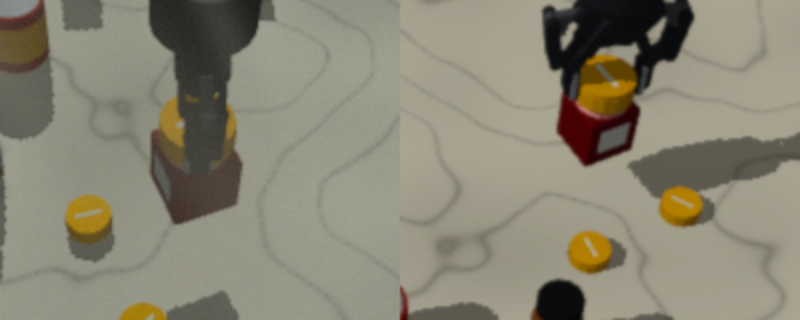

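Both views show the jar hanging from the gripper by its lid: left crop (197,165), right crop (600,110). I now carry it over the brace, turning it −19.6°.

Call:
{"name": "drive_tool", "arguments": {"rows": [[-0.1, 0.6, 0, 0.2], [-0.25, 1.6, 0, 0.4], [-0.5, 2.9, 0, 0.8], [-0.75, 4.3, 0, 1.2], [-1, 5.7, 0, 1.6], [-1.2, 7.1, 0, 2], [-1.4, 8.5, 0, 2.4], [-1.65, 9.9, 0, 2.8]]}}

```text
clock: 5.68
position: [0.5195, -0.0631, 0.1609]
ee_rot: [-0.0, 1.0, -0.019, -0.001]
contact_force: [1.4, 0.0, -3.5]
width: 0.0585
gripper_force: 54.9
```

```bash
python3 - <<'E'
from h import *
s=get_state(); print(s['clock'],s['width']); go((.5335,-.2018,.16),-4.78)
E
```

```text
5.6833 0.058482639772951976
pos [ 0.5195 -0.0631  0.1609] yaw -2.15 tilt [-1.9e-03  8.0e-04 -1.0e+00] units [0.768 5.524 0.032] turn 0.439
```

Call:
{"name": "drive_tool", "arguments": {"rows": [[0.2, 1.2, 0, 0.2], [0.35, 2.4, 0, 0.4], [0.5, 3.6, 0, 0.45], [0.65, 4.6, 0, 0.45], [0.75, 5.2, 0, 0.45], [0.77, 5.5, 0, 0.45], [0.77, 5.5, 0, 0.45], [0.77, 5.5, 0, 0.45]]}}

```text
clock: 6.35
position: [0.5339, -0.1986, 0.1614]
ee_rot: [-0.001, 0.999, -0.041, -0.001]
contact_force: [-0.1, 0.1, -3.9]
width: 0.0589
gripper_force: 54.9
```

```bash
python3 - <<'E'
from h import *
s=get_state(); print(s['clock'],s['width'],s['contact_force']); go((.5335,-.2018,.16),-4.78)
pt=tool()[0]
for n in('scene','side','wrist'):
    f=n+'h'; snap(n,f); p,X=world(f); h=cv2.cvtColor(p,cv2.COLOR_RGB2HSV)
    near=np.hypot(X[...,0]-pt[0],X[...,1]-pt[1])<.06
    red=near&((h[...,0]<12)|(h[...,0]>168))&(h[...,1]>100)&(X[...,2]>.06)&(X[...,2]<.135)
    P=X[red]; print(n,red.sum(),P.min(0).round(3) if len(P) else '',P.max(0).round(3) if len(P) else '')
    if len(P)>50: print(cv2.minAreaRect((P[:,:2]*1000).astype(np.float32)))
    if n=='wrist':
        q=near&(X[...,2]>.12)&(X[...,2]<.142); print('shelf',q.sum(), cv2.minAreaRect((X[q][:,:2]*1000).astype(np.float32)) if q.sum()>20 else '')
a=cv2.imread('pics/sideh.png')[90:220,290:450]; b=cv2.imread('pics/sceneh.png')[100:230,150:310]; c=cv2.imread('pics/wristh.png')[100:360,160:480]
cv2.imwrite('pics/hc.png',np.vstack([cv2.resize(np.hstack([a,b]),None,fx=2,fy=2),cv2.resize(c,(640,300))]))
E
```

```text
6.35 0.058876246622815834 [-0.05692896  0.09562338 -3.9348082 ]
pos [ 0.5339 -0.1986  0.1614] yaw -4.75 tilt [-0.0016  0.0021 -1.    ] units [-0.007  0.13   0.056] turn 0.006
scene 496 [ 0.511 -0.222  0.074] [ 0.568 -0.163  0.135]
((540.2727661132812, -195.6862335205078), (44.1201057434082, 58.38230895996094), 15.611517906188965)
side 509 [ 0.499 -0.198  0.077] [ 0.563 -0.161  0.135]
((530.82177734375, -185.31825256347656), (58.82257080078125, 38.57268142700195), 11.717171669006348)
wrist 2393 [ 0.54  -0.224  0.075] [ 0.567 -0.164  0.135]
((550.818603515625, -193.5251007080078), (22.866106033325195, 58.000274658203125), 11.190970420837402)
shelf 1949 ((549.3128051757812, -193.47618103027344), (24.17426872253418, 58.23874282836914), 13.348621368408203)
```

View pics/hc.png

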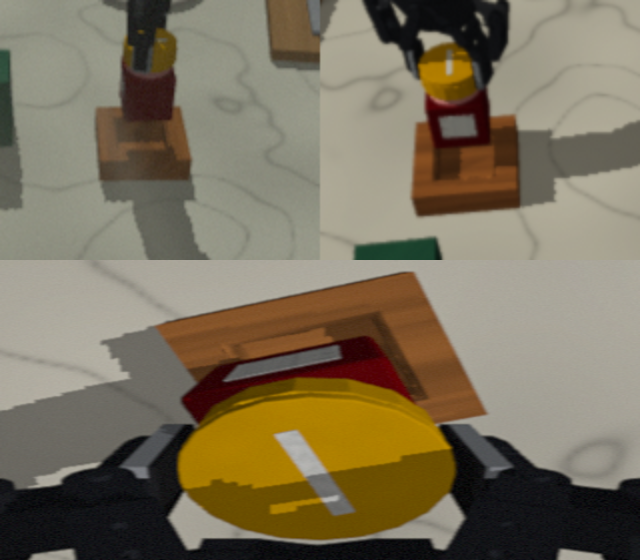

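The crops show the jar hanging over the brace, upright and nearly aligned with it. I measure its pose in the grip more exactly from its front face.

```bash
cat > jarfit.py <<'E'
from h import *
def face(f,pt,zr,yaw=14.8):
    p,X=world(f); a=np.radians(yaw); e=np.array([np.cos(a),np.sin(a)]); n=np.array([-e[1],e[0]])
    d=X[...,:2]-pt[:2]; u=d@e; v=d@n; M=(X[...,2]>zr[0])&(X[...,2]<zr[1])
    out={}
    for k,w,o in(('+x',u,v),('+y',v,u)):
        m=M&(abs(w-.029)<.008)&(abs(o)<.024)
        if m.sum()<60: continue
        P=np.c_[o[m],X[m][:,2],np.ones(m.sum())]; W=w[m]
        for _ in range(4):
            c=np.linalg.lstsq(P,W,rcond=None)[0]; r=abs(W-P@c); g=r<max(.0015,np.median(r)*2); P,W=P[g],W[g]
        zc=P[:,1].mean(); dy=-np.degrees(np.arctan(c[0]))*(1 if k=='+x' else -1)
        out[k]=(len(W),'dyaw',round(dy,2),'lean/dz',round(c[1],3),'centre off mm',round((c@[0,zc,1]-.029)*1000,2))
    print(f,out)
E
python3 - <<'E'
from jarfit import *
pt=np.array([.5339,-.1986])
for f in('sceneh','sideh','wristh'): face(f,pt,(.082,.128))
p,X=world('wristh')
for f in('sceneh','sideh','wristh'):
    p,X=world(f); h=cv2.cvtColor(p,cv2.COLOR_RGB2HSV); a=np.radians(14.8); d=X[...,:2]-pt; v=d@[-np.sin(a),np.cos(a)];u=d@[np.cos(a),np.sin(a)]
    m=(X[...,2]>.08)&(X[...,2]<.133)&(abs(u)<.04)&(abs(v)<.04); print(f,m.sum(),'v',np.percentile(v[m],[.5,99.5]).round(4),'u',np.percentile(u[m],[.5,99.5]).round(4))
    # brace in the same view
    q=(X[...,2]>.024)&(X[...,2]<.04)&(np.hypot(X[...,0]-.534,X[...,1]+.2)<.09); print(np.percentile((X[q][:,:2]-pt)@[[np.cos(a),-np.sin(a)],[np.sin(a),np.cos(a)]],[.5,99.5],axis=0).round(4).tolist())
E
```

```text
sceneh {'+x': (277, 'dyaw', np.float64(0.41), 'lean/dz', np.float64(0.008), 'centre off mm', np.float64(-3.07)), '+y': (46, 'dyaw', np.float64(-0.75), 'lean/dz', np.float64(0.014), 'centre off mm', np.float64(0.69))}
sideh {'+y': (243, 'dyaw', np.float64(1.07), 'lean/dz', np.float64(-0.003), 'centre off mm', np.float64(0.19))}
wristh {'+x': (1331, 'dyaw', np.float64(0.34), 'lean/dz', np.float64(0.003), 'centre off mm', np.float64(-1.8))}
sceneh 619 v [-0.0276  0.0302] u [-0.0222  0.0294]
[[-0.0562, -0.0578], [0.0549, 0.052]]
sideh 518 v [-0.0215  0.0323] u [-0.0285  0.0298]
[[-0.0532, -0.0582], [0.0563, 0.0537]]
wristh 2886 v [-0.0276  0.0292] u [0.0077 0.0277]
[[-0.0549, -0.058], [0.0537, 0.0511]]
```

Call:
{"name": "drive_tool", "arguments": {"rows": [[0.04, 0.06, 0.1, 0.07], [0.08, 0.12, 0.3, 0.07], [0.08, 0.12, 0.6, 0.07], [0.08, 0.12, 0.9, 0.07], [0.08, 0.12, 1.2, 0.07], [0.08, 0.12, 1.4, 0.07], [0.08, 0.12, 1.5, 0.07], [0.08, 0.12, 1.5, 0.07]]}}

```text
clock: 7.17
position: [0.5357, -0.2027, 0.1235]
ee_rot: [-0.0, 0.999, -0.045, -0.001]
contact_force: [0.3, -0.6, -3.6]
width: 0.0588
gripper_force: 54.8
```

Call:
{"name": "drive_tool", "arguments": {"rows": [[0, 0, 0.06, 0], [0, 0, 0.13, 0], [0, 0, 0.2, 0], [0, 0, 0.27, 0], [0, 0, 0.34, 0], [0, 0, 0.4, 0], [0, 0, 0.46, 0], [0, 0, 0.5, 0]]}}

```text
clock: 7.83
position: [0.536, -0.2029, 0.1115]
ee_rot: [-0.0, 0.999, -0.045, -0.0]
contact_force: [0.0, 0.6, -3.8]
width: 0.0586
gripper_force: 55.0
```

It has entered the pocket with no contact force, so I continue down.

Call:
{"name": "drive_tool", "arguments": {"rows": [[0, 0, 0.06, 0], [0, 0, 0.13, 0], [0, 0, 0.2, 0], [0, 0, 0.27, 0], [0, 0, 0.34, 0], [0, 0, 0.4, 0], [0, 0, 0.46, 0], [0, 0, 0.48, 0]]}}

```text
clock: 8.5
position: [0.5362, -0.2029, 0.0998]
ee_rot: [-0.0, 0.999, -0.045, -0.0]
contact_force: [0.5, 0.8, -3.0]
width: 0.0589
gripper_force: 55.0
```

```bash
python3 - <<'E'
from jarfit import *
s=get_state(); print(s['clock'],s['position'],s['contact_force'],s['moment'])
E
```

```text
8.5 [ 0.53617688 -0.20291156  0.09975844] [ 0.54150565  0.80682063 -3.00454961] [ 0.16434581  0.03746948 -0.02221082]
```

Nearly there. I go a little further, until there is upward force.

Call:
{"name": "drive_tool", "arguments": {"rows": [[0, 0, 0.03, 0], [0, 0, 0.06, 0], [0, 0, 0.09, 0], [0, 0, 0.12, 0], [0, 0, 0.12, 0], [0, 0, 0.12, 0], [0, 0, 0.12, 0], [0, 0, 0.12, 0]]}}

```text
clock: 9.17
position: [0.5365, -0.2035, 0.0986]
ee_rot: [0.001, 0.999, -0.045, 0.001]
contact_force: [-3.0, 0.4, 6.7]
width: 0.059
gripper_force: 56.0
```

```bash
python3 - <<'E'
from jarfit import *
s=get_state(); print(s['clock'],s['position'],s['contact_force'],s['moment'],s['qpos'])
pt=np.array([.5335,-.202])
for n in('scene','side','wrist'):
    snap(n,n+'d'); face(n+'d',pt,(.04,.064)); p,X=world(n+'d')
    m=(np.hypot(*(X[...,:2]-pt).transpose(2,0,1))<.045)&(X[...,2]>.05)&(X[...,2]<.082)
    h,e=np.histogram(X[m][:,2],16,(.05,.082)); print(h)
E
```

```text
9.1667 [ 0.53646099 -0.20354265  0.09860694] [-3.01571235  0.38441758  6.71018716] [ 0.28264126  0.55121663 -0.02896301] [-4.83407645e-01  3.99751494e-01  1.73378899e+00 -9.44799587e-04
  1.00634411e+00  1.17755025e+00]
scened {'+x': (131, 'dyaw', np.float64(-0.32), 'lean/dz', np.float64(-0.044), 'centre off mm', np.float64(-0.79))}
[21 12 25 14 20 26 22 17 16 37 65 52 10  1  1  8]
sided {'+y': (117, 'dyaw', np.float64(-0.35), 'lean/dz', np.float64(0.036), 'centre off mm', np.float64(-2.2))}
[19 20 17 19 15 17 21 11 15 22 43 52 17  3  0  2]
wristd {'+x': (821, 'dyaw', np.float64(0.03), 'lean/dz', np.float64(-0.006), 'centre off mm', np.float64(0.33))}
[ 66  81  83 122  79  90  91  93 225 938 353   0   0   0  23 109]
```

The shelf of the jar's shoulder is at about 0.069 to 0.070, so the jar is home, with a light upward reaction. Before turning, I check the lid's axis against the TCP from the saved picture.

```bash
python3 - <<'E'
from meas import *
p,R=tool()
for f in('wristh','wristd'):
    m,X=lid(f,zr=(.10,.108) if f[-1]=='d' else (.16,.17)); q=p if f[-1]=='d' else np.array([.5339,-.1986,.1614])
    t=X[m&(np.hypot(X[...,0]-q[0],X[...,1]-q[1])<.05)]; l=((t-q)@R)*1000
    l=l[l[:,2]>-99]; print(f,len(t),np.median(t[:,2]),np.percentile(l,[.3,99.7],axis=0).round(1).tolist(),cv2.minEnclosingCircle(l[:,:2].astype(np.float32)))
m,X=lid('wristd',zr=(.095,.11))
E
```

```text
wristh 12852 0.1658594381713614 [[-30.3, -29.3, -6.0], [27.8, 27.8, 1.2]] ((-1.7999849319458008, -0.6936494708061218), 30.409326553344727)
wristd 12604 0.10276078948945258 [[-30.2, -28.7, -5.7], [27.3, 28.4, -1.9]] ((-2.056281089782715, -0.08283910900354385), 30.15806007385254)
```

Call:
{"name": "drive_tool", "arguments": {"rows": [[0, -0.004, 0, -0.5], [-0.001, -0.01, 0, -1.2], [-0.002, -0.016, 0, -2], [-0.004, -0.023, 0, -2.8], [-0.006, -0.03, 0, -3.6], [-0.009, -0.036, 0, -4.4], [-0.012, -0.042, 0, -5.2], [-0.015, -0.047, 0, -6]]}}

```text
clock: 9.98
position: [0.5363, -0.202, 0.0984]
ee_rot: [0.0, 0.964, 0.267, 0.001]
contact_force: [-1.6, 0.7, 5.6]
width: 0.0588
gripper_force: 56.0
```

```bash
python3 - <<'E'
from h import *
s=get_state(); print(s['clock'],s['moment'],s['qpos'][5]); go((.5365,-.2035,.0986),64)
E
```

```text
9.9833 [ 0.26136926  0.44653008 -0.30576577] 0.5477721049303452
pos [ 0.5363 -0.202   0.0984] yaw 31.01 tilt [ 1.4e-03 -6.0e-04 -1.0e+00] units [-0.025  0.054 -0.009] turn -5.498
```

Call:
{"name": "drive_tool", "arguments": {"rows": [[-0.001, -0.006, 0, -0.8], [-0.002, -0.013, 0, -1.6], [-0.004, -0.02, 0, -2.4], [-0.006, -0.027, 0, -3.2], [-0.008, -0.033, 0, -4], [-0.01, -0.039, 0, -4.8], [-0.013, -0.043, 0, -5.4], [-0.013, -0.043, 0, -5.5]]}}

```text
clock: 10.65
position: [0.537, -0.2012, 0.1004]
ee_rot: [0.002, 0.848, 0.53, 0.002]
contact_force: [-1.9, 1.9, 13.7]
width: 0.0589
gripper_force: 56.8
```

```bash
python3 - <<'E'
from h import *
s=get_state(); print(s['clock'],s['moment'],s['qpos'][5]); go((.5335,-.202,.0986),64)
snap('scene','ct'); snap('wrist','wt'); 
a=cv2.imread('pics/ct.png')[110:230,150:310]; b=cv2.imread('pics/wt.png')[100:340,160:480]
cv2.imwrite('pics/tc.png',np.hstack([cv2.resize(a,(320,240)),b]))
E
```

```text
10.65 [ 0.52749163  0.50256945 -0.11023599] -0.02648222216401108
pos [ 0.537  -0.2012  0.1004] yaw 63.95 tilt [ 0.0053 -0.0014 -1.    ] units [-0.09  -0.113  0.07 ] turn -0.009
```

View pics/tc.png

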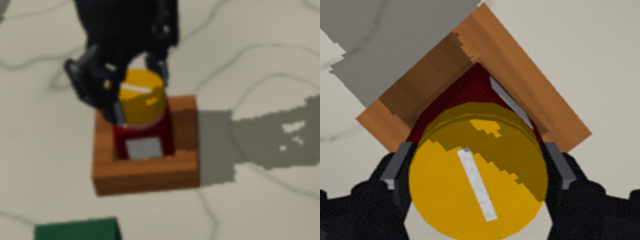

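The lid has come free: it sprang up 2 mm, the torque dropped, its stripe is turned, and the jar is still square in the brace in both crops. I lift it straight off.

Call:
{"name": "drive_tool", "arguments": {"rows": [[0, 0, -0.05, 0], [0, 0, -0.15, 0], [0, 0, -0.3, 0], [0, 0, -0.5, 0], [0, 0, -0.7, 0], [0, 0, -0.9, 0], [0, 0, -1.1, 0], [0, 0, -1.2, 0]]}}

```text
clock: 11.42
position: [0.5356, -0.2013, 0.128]
ee_rot: [0.001, 0.849, 0.529, 0.0]
contact_force: [1.2, -0.1, -1.6]
width: 0.0588
gripper_force: 55.3
```

Call:
{"name": "drive_tool", "arguments": {"rows": [[0, 0, -0.1, 0], [0, 0, -0.2, 0], [0, 0, -0.25, 0], [0, 0, -0.25, 0], [0, 0, -0.25, 0], [0, 0, -0.25, 0], [0, 0, -0.25, 0], [0, 0, -0.25, 0]]}}

```text
clock: 12.08
position: [0.5351, -0.2009, 0.1331]
ee_rot: [-0.0, 0.849, 0.529, -0.0]
contact_force: [-0.1, 1.1, -0.7]
width: 0.0589
gripper_force: 55.3
```

```bash
python3 - <<'E'
from jarfit import *
from meas import lid
s=get_state(); print(s['clock'],s['contact_force'],s['width'],s['gripper_force'],s['moment']); go((.5335,-.202,.134),64)
pt=np.array([.5335,-.202])
for n in('scene','side','wrist'):
    f=n+'e'; snap(n,f); face(f,pt,(.04,.064)); m,X=lid(f,zr=(.10,.15)); t=X[m&(np.hypot(X[...,0]-pt[0],X[...,1]-pt[1])<.06)]
    T=t[t[:,2]>np.percentile(t[:,2],90)-.006]; print(n,len(t),'lid z',np.percentile(t[:,2],[1,50,99]).round(4),cv2.minEnclosingCircle((T[:,:2]*1000).astype(np.float32)))
p,X=world('wriste'); g=(np.hypot(*(X[...,:2]-pt).transpose(2,0,1))<.045)&(X[...,2]>.05)&(X[...,2]<.1); print(np.histogram(X[g][:,2],25,(.05,.1))[0])
a=[cv2.imread(f'pics/{n}e.png')[y:y+120,x:x+160] for n,y,x in(('scene',100,150),('side',80,290))]
cv2.imwrite('pics/ec.png',cv2.resize(np.hstack(a),None,fx=2.4,fy=2.4))
E
```

```text
12.0833 [-0.08188855  1.0951809  -0.72587758] 0.05889108009743176 55.29661294149264 [-0.05814931  0.03520328  0.03727809]
pos [ 0.5351 -0.2009  0.1331] yaw 63.85 tilt [-3.e-04  1.e-04 -1.e+00] units [-0.066 -0.039 -0.036] turn -0.025
scenee {'+x': (130, 'dyaw', np.float64(2.69), 'lean/dz', np.float64(0.012), 'centre off mm', np.float64(-0.86))}
scene 415 lid z [0.1191 0.1387 0.1419] ((533.2672119140625, -200.4085693359375), 30.817651748657227)
sidee {'+y': (107, 'dyaw', np.float64(3.45), 'lean/dz', np.float64(-0.006), 'centre off mm', np.float64(-1.59))}
side 273 lid z [0.117  0.1393 0.1426] ((534.1229248046875, -199.51451110839844), 30.095420837402344)
wriste {'+x': (269, 'dyaw', np.float64(2.59), 'lean/dz', np.float64(-0.01), 'centre off mm', np.float64(0.0)), '+y': (282, 'dyaw', np.float64(2.59), 'lean/dz', np.float64(-0.001), 'centre off mm', np.float64(-0.37))}
wrist 13327 lid z [0.1252 0.1372 0.1386] ((533.7315673828125, -202.2586669921875), 30.802934646606445)
[ 63  41  60  64  63  50  64  63 209 943 681 256 178  22   8   8   6   9
  16  12   3   0   0   0   0]
```

View pics/ec.png

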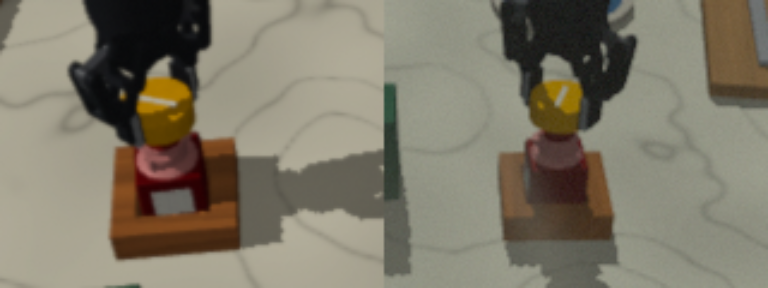

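The lid is held clear and centred, with its top at 0.137 and its lower edge about 20 mm above the rim at 0.094. The jar is home, with its shoulder at 0.070, upright and within 1 mm of centre. I hand in.

```bash
python3 -c "
from rig import order; print(order.sign_off())"
```

```text
the job is handed in; nothing more can be done
None
```

I handed the job in at about 12 s of robot time. The jar is home in the brace, and the unscrewed lid is held level about 20 mm above its rim. The sign-off returned no verdict, so this rests on my own final camera measurements.

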